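# Load closures in a beaker for the ultrasonic bath

### The job

Get the loose closures ready for cleaning: drop the rubber stopper and the loose screw cap into the small beaker, letting each go from just above the rim while the beaker stands where it is. Then carry the loaded beaker upright to the ultrasonic bath and set it down gently, standing on the floor of the tank. Leave the two vials and the refractometer where they are.

Things in the scene. Friction and masses are not known exactly. Their poses are not given: they have to be found in the camera images.
- small_beaker: the small open glass beaker, 61 mm high, 52 mm across the body, 58 mm across the flared rim (61 mm over its small spout, which points along its +y). Origin at the centre of the underside, z up. It starts upright on the worktop, turned any way. Floor about 3 mm thick; loaded it weighs about 0.1 kg. (The tall beaker behind the sink is not meant.)
- beaker_mouth (a point): centre of the small beaker's open mouth, at rim height (61 mm above its underside); clear opening about 45 mm across
- stopper: tapered red-brown rubber stopper, 26 mm high, 35 mm across the wide top end, narrower at the bottom; origin at the centre of the underside. Starts upright, wide end up, on the worktop to the right, whose surface there is 2 mm higher (z = 0.002).
- screw_cap: loose white ribbed screw cap, 30 mm across, 14 mm high; origin at the centre of the underside. Starts lying flat on the same right-hand part (z = 0.002).
- ultrasonic_bath: compact ultrasonic cleaner, an open white box with a dry steel tank, fixed on the left; 174 mm (x) by 194 mm (y) outside, rim 80 mm above the worktop, a control panel on its -x face; walls 12 mm. Origin at the centre of its underside on the worktop.
- tank_floor (a point): centre of the tank's flat inner floor, 35 mm above the worktop; the tank is 150 mm (x) by 170 mm (y) inside and 45 mm deep. Axes as the bath's.
- right_vial: bystander: closed sample vial, 27 mm across, 58 mm high, standing among the closures; origin at the centre of the underside
- left_vial: bystander: closed sample vial, 27 mm across, 58 mm high, standing between small beaker and bath; origin at the centre of the underside
- refractometer: bystander: white hand-sized digital refractometer, 112 x 56 x 31 mm, lying behind the closures; origin at the centre of the underside, its long side along its own x

How it is judged (in metres and radians):
On the way:
1. stopper and screw cap are both inside the small beaker, which still stands upright within 30 mm of its starting spot (z of stopper in the frame of small_beaker between -0.004 and 0.052 m and x of stopper in the frame of small_beaker between -0.025 and 0.025 m and y of stopper in the frame of small_beaker between -0.027 and 0.025 m and z of screw_cap in the frame of small_beaker between -0.004 and 0.052 m and x of screw_cap in the frame of small_beaker between -0.025 and 0.025 m and y of screw_cap in the frame of small_beaker between -0.027 and 0.025 m and distance of small_beaker from where it was at the start of the episode below 0.03 m and angle between small_beaker's own z axis and vertical below 0.15 rad), for 0.2 s.
At the end, for the whole second after the job is handed in: The small beaker stands upright (within 0.1 rad) and at rest on the floor of the bath's tank (underside within 6 mm of it), inside the tank walls, with the rubber stopper and the screw cap at rest inside the beaker, below its rim (undersides' centres less than 52 mm above the beaker's underside) (z of stopper in the frame of small_beaker between -0.004 and 0.052 m and x of stopper in the frame of small_beaker between -0.025 and 0.025 m and y of stopper in the frame of small_beaker between -0.027 and 0.025 m and z of screw_cap in the frame of small_beaker between -0.004 and 0.052 m and x of screw_cap in the frame of small_beaker between -0.025 and 0.025 m and y of screw_cap in the frame of small_beaker between -0.027 and 0.025 m and x of small_beaker in the frame of tank_floor between -0.055 and 0.055 m and y of small_beaker in the frame of tank_floor between -0.065 and 0.065 m and z of small_beaker in the frame of tank_floor between -0.005 and 0.006 m and angle between small_beaker's own z axis and vertical below 0.1 rad and linear speed of small_beaker below 0.02 m/s and linear speed of each of stopper, screw_cap below 0.03 m/s); the robot touches nothing.
It fails at once if a closure falls into the beaker from too high (faster than 1.7 m/s, a fall of about 15 cm) ((horizontal distance between stopper and small_beaker below 0.035 m and z of stopper in the frame of small_beaker below 0.06 m and linear speed of stopper above 1.7 m/s) or (horizontal distance between screw_cap and small_beaker below 0.035 m and z of screw_cap in the frame of small_beaker below 0.06 m and linear speed of screw_cap above 1.7 m/s)).
It fails at once if the beaker is tipped more than 0.5 rad (angle between small_beaker's own z axis and vertical above 0.5 rad).
It fails at once if the beaker is dropped into the tank (faster than 0.6 m/s within 30 mm of its floor) (horizontal distance between small_beaker and tank_floor below 0.1 m and z of small_beaker in the frame of tank_floor below 0.03 m and linear speed of small_beaker above 0.6 m/s).
It fails at once if a vial or the refractometer is moved more than 30 mm (distance of any of right_vial, left_vial, refractometer from where it was at the start of the episode above 0.03 m).
It also fails if it takes over 64 s, if anything falls off the work surface, if the arm or the gripper's body presses on something with over 40 N, if the wrist force passes 120 N, or if a joint passes its speed limit or range.

### The arm

A 6-joint arm with a two-finger parallel gripper is mounted at the origin on a cart in front of the work surface, level with it; the furniture and walls round the work are solid. World frame = base frame: x ahead of the robot, y to its left, z up, the work surface at z = 0. Lengths are in mm, angles in rad, forces in N, time in s.
With the tool pointing down it reaches from about 300 to 775 mm from the base axis. Payload 14.6 kg.
Tool frame: the origin (TCP) lies between the finger pads; the fingertips stand 22 mm ahead of it and the grasp point (between the pads) lies 3 mm ahead of it (manip.tcp_to_tips is the distance from the TCP to the fingertips, in mm); y points along the fingers, z is the direction in which the jaws open and shut, and the axes are right-handed (so a half turn about y gives the same grasp; the last joint's range is limited). The gripper opens to 94 mm and grips with 3 to 60 N. Pads are 16 mm wide; open, the fingers measure 119 mm over their backs; the gripper's body (75 mm by 177 mm) begins 78 mm behind the grasp point.
Start: joints at [1.109, 0.3, 1.521, -0, 1.321, -0.067], TCP at [211.54, 507.681, 227.446] pointing down, gripper open.
Joint ranges: [-3.03, 3.03], [-0.79, 2.21], [0.23, 2.52], [-1.04, 4.18], [0, 3.07], [-2.55, 2.55]. Speed limits (rad/s): [2.22, 2.22, 2.57, 3.14, 3.14, 3.14].

### API

Orientations are given as [roll, pitch, yaw] about the fixed x, y, z axes, in that order (R = Rz(yaw) Ry(pitch) Rx(roll)).
In Python, from cell import manip gives the robot as it stands.
- The arm moves only by the shell command python3 -m jog 'ROWS' [OPENING] [FORCE]. ROWS is JSON, one flat list of numbers, 6 for each row, row after row: the shift along the tool's x, y, z in mm, then the turn, a rotation vector about the tool's x, y, z in degrees. A call has 1 to 10 rows; each row is the pose to reach, as a shift and turn from the pose commanded when the call began, along the tool's axes at that moment; what a row does not reach only later rows make up. A row lasts 1/12 s, in which the tool goes at most 41.7 mm and 7.16 degrees, less where a joint would pass 70% of its speed; a pose out of reach is approached as far as the arm can. A call with a gripper value outside its range is refused whole. OPENING is the finger opening in mm, from 0 to 94, set as the call begins (- or left out, the last holds). The fingers move at their own pace and stop on an object; FORCE is the grip in N (left out, the last holds). Time passes only in rows, so rows that repeat a pose let the fingers close. It gives the time, the measured TCP pose, the force and the opening at its end, in the units of the state.
- manip.read_state(): the state, without advancing time (a new reading comes with each control period).
- manip.camera(name): name is "scene" or "top" or "wrist"; returns a dict with "img" (480x640x3 uint8, red, green, blue), "intrinsics" (3x3 intrinsics, pixels), "origin" and "orientation" of the camera in the world. Camera axes: x right, y down, z forward; pixel columns grow to the right and rows downward; lengths in mm; the calibration is good to about 2 mm. A picture is of the moment at which its call begins. There is no depth.
- manip.sign_off(): hands the job in, once; it reports no verdict.
Trained networks look in a picture, given as the dict that the camera call returned (one of the last four; its "shot" number tells which), for a name from the list of things; names that differ only in an ending like _2 or _b are one class to them, and where a whole thing is asked for, a point or a joint stands for the part that bears it (a point fixed in the world has none). Each returns a list of dicts, best first, with "score" (0 to 1); they miss things now and then, are a little off and sometimes report something else, mostly with a low value. They report only what shows in the picture. A call takes as long as a camera call.
- manip.masks_of(thing, picture): "pixels" (480x640 bool, what is visible of it) and "xy" ([column, row] in pixels, amid what is visible of it).
- manip.tip_of(thing, picture): "xy" ([column, row] in pixels: a listed point, or the origin of a listed thing).
The state is a dict: "clock": time; "joints": joint angles; "qd": joint speeds; "effort": joint torques, N m; "eef_pos": TCP position; "eef_rot": TCP orientation; "wrist_force": force on the tool from outside, world axes, zero at the start; "moment": the same for the moment, N m; "finger_gap": finger opening in mm.
Only numpy, scipy, OpenCV 4.12 (cv2) and the standard library are available. Lean on these libraries where they do the work, as an engineer would, in place of code of your own. Each camera call takes 0.05 s, during which the arm holds its last target.

## Working session

There is one attempt and no reset: what is moved stays moved. The work goes in short steps, Python scripts to look and compute and a shell command to move; the robot and the scene stay as the last step left them, time stands still between calls to the robot, and variables do not carry over. Pictures are saved under pics/ and viewed, and the job is handed in when it is done.

```bash
ls; mkdir -p pics; cat > h.py <<'E'
import numpy as np,cv2
from cell import manip
from scipy.spatial.transform import Rotation as R
def save(c,n): cv2.imwrite('pics/'+n+'.png',c['img'][:,:,::-1])
def Rc(c):
    o=np.array(c['orientation'],float)
    return o if o.shape==(3,3) else R.from_euler('xyz',o).as_matrix()
def ray(c,xy):
    K=np.array(c['intrinsics']);d=np.linalg.inv(K)@[xy[0],xy[1],1]
    return np.array(c['origin'],float),Rc(c)@d
def atz(c,xy,z):
    o,d=ray(c,xy);return o+d*(z-o[2])/d[2]
def proj(c,p):
    q=Rc(c).T@(np.array(p,float)-np.array(c['origin']));k=np.array(c['intrinsics'])@q;return k[:2]/k[2]
E
python3 - <<'E'
from h import *
s=manip.read_state();print({k:np.round(v,3).tolist() for k,v in s.items()})
T=['small_beaker','beaker_mouth','stopper','screw_cap','ultrasonic_bath','tank_floor','right_vial','left_vial','refractometer']
H=dict(small_beaker=0,beaker_mouth=61,stopper=2,screw_cap=2,ultrasonic_bath=0,tank_floor=35,right_vial=2,left_vial=0,refractometer=2)
for n in ('top','scene'):
    c=manip.camera(n);save(c,n+'0');print(n,c['origin'],c['orientation'])
    for t in T:
        print(t,[(round(r['score'],2),np.round(r['xy']).tolist(),np.round(atz(c,r['xy'],H[t])).tolist()) for r in manip.tip_of(t,c)[:2]])
E
```

```text
pics
{'clock': 0.0, 'joints': [1.109, 0.3, 1.522, 0.0, 1.321, -0.067], 'qd': [-0.002, 0.001, 0.001, 0.0, 0.0, -0.001], 'effort': [-0.001, -53.178, -35.274, 0.071, 0.024, -0.0], 'eef_pos': [211.408, 507.482, 226.878], 'eef_rot': [-1.572, 0.0, -0.395], 'wrist_force': [-0.111, 0.449, -0.801], 'moment': [0.061, 0.019, 0.025], 'finger_gap': 94.518}
top [ 368.52945374   23.72519716 1208.9937246 ] [-3.03349898e+00 -2.87353896e-03 -1.57283405e+00]
small_beaker [(0.81, [324.0, 266.0], [435.0, 13.0, 0.0])]
beaker_mouth [(0.65, [326.0, 263.0], [439.0, 9.0, 61.0])]
stopper [(0.61, [493.0, 255.0], [459.0, -375.0, 2.0])]
screw_cap [(0.56, [419.0, 254.0], [462.0, -205.0, 2.0]), (0.19, [326.0, 265.0], [438.0, 10.0, 2.0])]
ultrasonic_bath [(0.81, [163.0, 219.0], [544.0, 384.0, 0.0])]
tank_floor [(0.81, [156.0, 217.0], [544.0, 389.0, 35.0])]
right_vial [(0.69, [454.0, 252.0], [466.0, -286.0, 2.0]), (0.68, [492.0, 254.0], [462.0, -373.0, 2.0])]
left_vial [(0.64, [254.0, 263.0], [441.0, 173.0, 0.0])]
refractometer [(0.95, [425.0, 212.0], [560.0, -221.0, 2.0])]
scene [-174.78555309 -497.61561394 1073.76930721] [-2.4483947  -0.01398958 -0.92332932]
small_beaker [(0.97, [303.0, 262.0], [429.0, 8.0, 0.0])]
beaker_mouth [(0.84, [304.0, 244.0], [440.0, 11.0, 61.0])]
stopper [(0.49, [441.0, 337.0], [454.0, -379.0, 2.0])]
screw_cap [(0.62, [381.0, 295.0], [465.0, -207.0, 2.0]), (0.57, [224.0, 165.0], [563.0, 415.0, 2.0])]
ultrasonic_bath [(0.93, [228.0, 171.0], [552.0, 391.0, 0.0])]
tank_floor []
right_vial [(0.66, [408.0, 309.0], [471.0, -278.0, 2.0])]
left_vial [(0.68, [257.0, 230.0], [437.0, 173.0, 0.0])]
refractometer [(0.8, [410.0, 272.0], [568.0, -227.0, 2.0])]
```

View pics/top0.png

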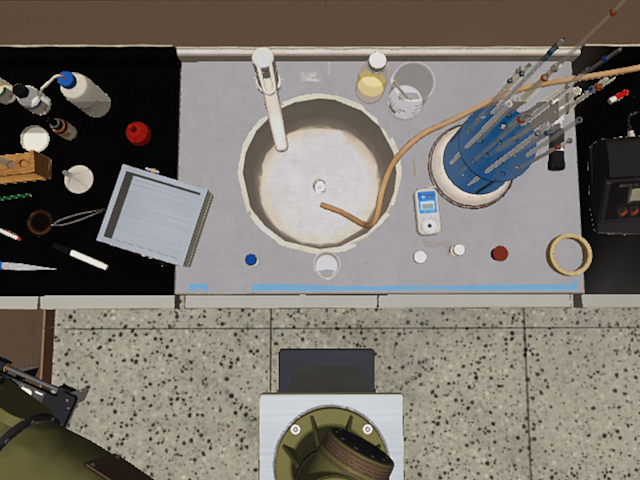

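View pics/scene0.png

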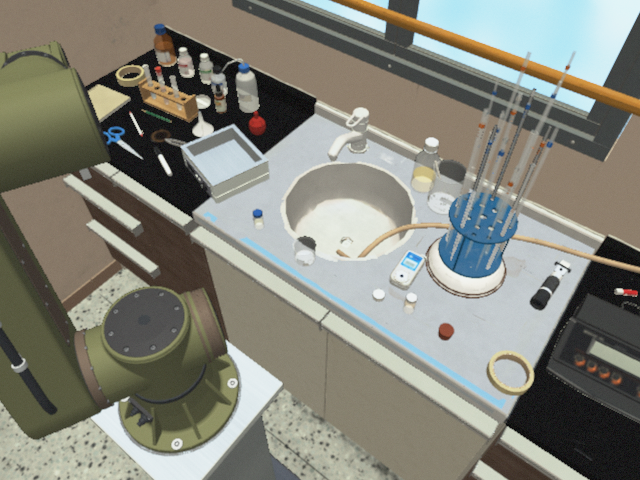

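The top view shows the beaker at about (326,265), the cap at (420,257), the vial at (458,250), the stopper at (499,254) and the bath, slightly turned, at (157,216). Next I refine these positions with masks and fitted silhouettes.

```bash
cat >> h.py <<'E'
G=dict(small_beaker=[(0,26),(55,26),(61,29)],stopper=[(0,14.5),(26,17.5)],screw_cap=[(0,15),(14,15)],right_vial=[(0,13.5),(58,12)],left_vial=[(0,13.5),(58,12)])
Z0=dict(small_beaker=0,stopper=2,screw_cap=2,right_vial=2,left_vial=0)
def sil(c,t,x,y,z0=None):
    a=np.linspace(0,2*np.pi,40);z0=Z0[t] if z0 is None else z0
    p=np.array([proj(c,[x+r*np.cos(u),y+r*np.sin(u),z0+h]) for h,r in G[t] for u in a],np.float32)
    h=cv2.convexHull(p)[:,0]; return h
def cent(h):
    m=cv2.moments(h.astype(np.float32));return np.array([m['m10'],m['m01']])/m['m00']
from scipy.optimize import least_squares
def locate(c,t,k=3):
    out=[]
    for r in manip.masks_of(t,c)[:k]:
        ys,xs=np.nonzero(r['pixels']);m=np.array([xs.mean(),ys.mean()])
        g=atz(c,m,Z0[t]+10)[:2]
        s=least_squares(lambda q:cent(sil(c,t,q[0],q[1]))-m,g).x
        h=sil(c,t,*s)
        out.append((round(r['score'],2),np.round(m,1).tolist(),np.round(s,1).tolist(),len(xs),round(float(cv2.contourArea(h.astype(np.float32))))))
    return out
E
python3 - <<'E'
from h import *
for n in ('top','scene'):
    c=manip.camera(n)
    for t in G: print(n,t,locate(c,t))
    r=manip.masks_of('ultrasonic_bath',c)[0];print(cv2.minAreaRect(np.argwhere(r['pixels'])[:,::-1].astype(np.float32)))
    if n=='top':
        im=c['img'][150:290,70:240];cv2.imwrite('pics/bathz.png',cv2.resize(im[:,:,::-1],None,fx=4,fy=4,interpolation=cv2.INTER_CUBIC))
E
```

```text
top small_beaker [(0.61, [327.0, 262.6], [439.2, 6.8], 501, 555)]
top stopper [(0.52, [499.7, 252.9], [462.8, -383.1], 216, 217)]
top screw_cap [(0.51, [421.0, 255.8], [457.5, -207.5], 137, 152)]
top right_vial [(0.63, [455.9, 249.8], [469.3, -282.3], 189, 181)]
top left_vial [(0.43, [252.8, 259.4], [449.0, 173.5], 168, 144)]
((156.239013671875, 215.85122680664062), (98.72357177734375, 88.2536392211914), 20.22486114501953)
scene small_beaker [(0.97, [304.9, 250.9], [437.2, 18.8], 566, 615), (0.55, [378.2, 295.5], [440.9, -209.8], 114, 692)]
scene stopper []
scene screw_cap [(0.64, [378.5, 295.2], [457.1, -203.8], 127, 141)]
scene right_vial [(0.64, [410.0, 303.5], [470.7, -281.4], 245, 229)]
scene left_vial [(0.69, [258.3, 219.2], [449.6, 176.3], 194, 193)]
((226.41134643554688, 161.80905151367188), (67.83131408691406, 75.99439239501953), 65.0952377319336)
```

View pics/bathz.png

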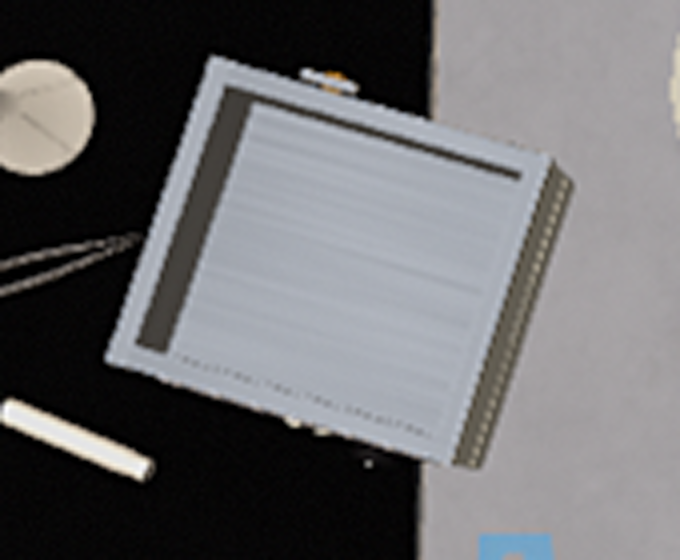

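```bash
cat > go.py <<'E'
import sys
from h import *
# usage: go.py x y z yawdeg -> shift & turn in tool axes (tool down)
x,y,z,yw=map(float,sys.argv[1:5])
s=manip.read_state()
Rt=R.from_euler('xyz',s['eef_rot']);T=R.from_euler('xyz',[-np.pi/2,0,np.radians(yw)])
d=Rt.inv().apply(np.array([x,y,z])-s['eef_pos'])
print('shift',np.round(d,1).tolist(),'rot',np.round(np.degrees((Rt.inv()*T).as_rotvec()),2).tolist(),'| pos',np.round(s['eef_pos'],1).tolist(),np.round(np.degrees(s['eef_rot']),1).tolist(),'t',round(s['clock'],2),'gap',round(s['finger_gap'],1),'F',np.round(s['wrist_force'],1).tolist(),'q',np.round(s['joints'],2).tolist())
E
python3 go.py 461 -384 200 -90
python3 - <<'E'
from h import *
c=manip.camera('top')
P=[atz(c,p,80)[:2] for p in [(122.5,164.3),(208.7,189.5),(183.7,266),(96.5,240)]]
print(np.round(P),np.mean(P,0));P=np.array(P)
print(np.degrees(np.arctan2(*(P[0]-P[3])[::-1])),np.degrees(np.arctan2(*(P[1]-P[2])[::-1])),np.degrees(np.arctan2(*(P[0]-P[1])[::-1])))
print(np.linalg.norm(P-np.roll(P,1,0),axis=1))
E
```

```text
shift [573.2, 27.4, -727.1] rot [0.0, 67.38, -0.0] | pos [211.5, 507.7, 227.4] [-90.0, 0.0, -22.6] t 1.7 gap 94.2 F [0.1, 0.1, 0.8] q [1.11, 0.3, 1.52, 0.0, 1.32, -0.07]
[[653. 453.]
 [597. 264.]
 [431. 314.]
 [488. 503.]] [542.41606636 383.46901723]
-16.56923045140696 -16.734377494916718 73.46785903946623
[173.18283603 197.29565377 173.39669893 196.79584002]
```

```bash
python3 -m jog '[573,20,-727,0,0,0,573,20,-727,0,0,0,573,20,-727,0,0,0,573,20,-727,0,0,0,573,20,-727,0,0,0,573,20,-727,0,0,0,573,20,-727,0,0,0,573,20,-727,0,0,0,573,20,-727,0,0,0,573,20,-727,0,0,0]' 80 20; python3 go.py 461 -384 200 -90
```

```text
clock: 2.58
eef_pos: [323.7, 104.7, 218.8]
eef_rot: [-1.57, -0.001, -0.394]
wrist_force: [0.6, 0.6, 0.4]
finger_gap: 80.4
shift [314.5, 18.8, -398.4] rot [-0.07, 67.41, 0.03] | pos [323.7, 104.7, 218.8] [-90.0, -0.1, -22.6] t 2.58 gap 80.4 F [0.6, 0.6, 0.4] q [0.2, -0.18, 2.05, 0.0, 1.27, -0.97]
```

```bash
python3 -m jog '[314,19,-398,0,7,0,314,19,-398,0,14,0,314,19,-398,0,21,0,314,19,-398,0,28,0,314,19,-398,0,35,0,314,19,-398,0,42,0,314,19,-398,0,49,0,314,19,-398,0,56,0,314,19,-398,0,63,0,314,19,-398,0,67.4,0]'; python3 go.py 461 -384 200 -90
```

```text
clock: 3.42
eef_pos: [436.1, -296.7, 202.7]
eef_rot: [-1.571, -0.0, -1.578]
wrist_force: [0.4, 0.4, 0.1]
finger_gap: 79.4
shift [87.1, 2.7, 25.6] rot [-0.01, -0.43, 0.0] | pos [436.1, -296.7, 202.7] [-90.0, -0.0, -90.4] t 3.42 gap 79.4 F [0.4, 0.4, 0.1] q [-0.67, 0.27, 1.62, 0.0, 1.25, -0.66]
```

Wrist picture here sees the closures.

```bash
python3 -m jog '[44,1,13,0,0,0,87,3,26,0,0,0,87,3,26,0,0,0]'; python3 - <<'E'
from h import *
c=manip.camera('wrist');save(c,'w1');print(c['origin'],manip.read_state()['eef_pos'])
for t in ('stopper','screw_cap','right_vial'): print(t,locate(c,t))
E
```

```text
clock: 3.67
eef_pos: [462.1, -386.0, 198.3]
eef_rot: [-1.572, 0.0, -1.574]
wrist_force: [-1.2, 0.5, -0.4]
finger_gap: 79.9
[ 462.48584648 -318.93890927  354.65948212] [ 461.94037841 -384.68140804  198.3372473 ]
stopper [(0.9, [314.8, 221.3], [462.3, -381.6], 1089, 1140)]
screw_cap [(0.93, [306.4, 14.4], [455.8, -206.9], 978, 1305)]
right_vial [(0.69, [321.7, 103.4], [468.3, -281.3], 1062, 1039)]
```

View pics/w1.png

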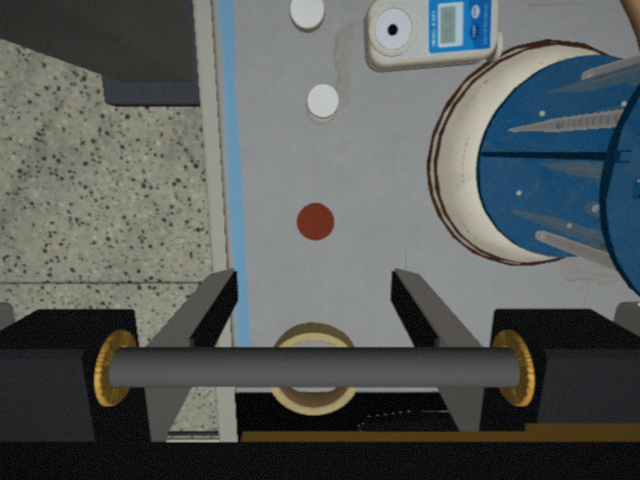

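The wrist view shows the stopper alone at (315,221), the vial at (322,101) and the burette stand from column 430 rightwards. I turn the jaws 35° away from the stand and descend.

```bash
python3 go.py 462.3 -382 100 -125; python3 -m jog '[-2,20,0,0,6,0,-2,40,0,0,12,0,-2,60,0,0,18,0,-2,80,0,0,24,0,-2,98,0,0,30,0,-2,98,0,0,35,0,-2,98,0,0,35,0]' 70; python3 go.py 462.3 -382 26 -125
python3 - <<'E'
from h import *
c=manip.camera('wrist');save(c,'w2')
print(locate(c,'stopper'))
E
```

```text
shift [1.6, 99.8, 0.4] rot [0.02, 35.0, -0.02] | pos [461.9, -380.5, 199.8] [-90.0, 0.0, -90.0] t 3.87 gap 80.2 F [0.1, 1.3, -0.2] q [-0.75, 0.43, 1.41, 0.0, 1.3, -0.75]
clock: 4.45
eef_pos: [461.9, -377.8, 101.7]
eef_rot: [-1.572, 0.0, -2.185]
wrist_force: [0.0, 0.1, 1.0]
finger_gap: 70.1
shift [3.3, 75.7, 2.8] rot [0.06, -0.17, -0.01] | pos [461.9, -377.8, 101.7] [-90.1, 0.0, -125.2] t 4.45 gap 70.1 F [0.0, 0.1, 1.0] q [-0.75, 0.53, 1.51, 0.0, 1.11, -0.13]
[(0.64, [318.0, 258.2], [462.8, -381.6], 2162, 2224)]
```

View pics/w2.png

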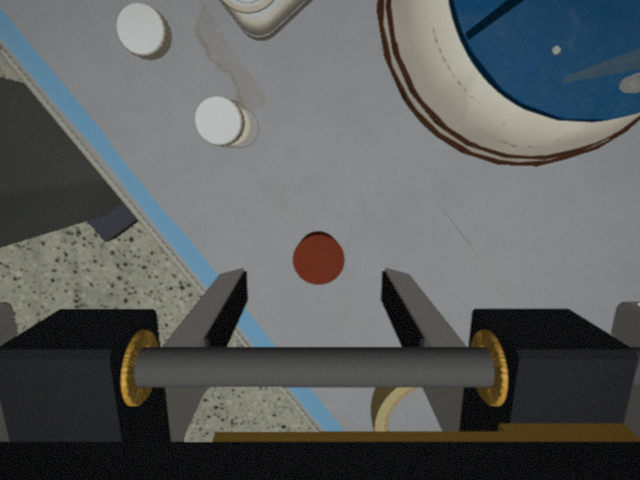

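The stopper at (318,258) is centred between the fingers, and the fit repeats to within 1 mm. I go down and grip it.

```bash
python3 -m jog '[2,30,1.5,0,0,0,3,55,2.5,0,0,0,3,68,2.5,0,0,0,3,75,2.5,0,0,0,3,75,2.5,0,0,0]'; python3 go.py 462.7 -381.7 26 -125; python3 -m jog '[0,0,0,0,0,0,0,0,0,0,0,0,0,0,0,0,0,0,0,0,0,0,0,0,0,0,0,0,0,0,0,0,0,0,0,0,0,0,0,0,0,0,0,0,0,0,0,0]' 20 15;  python3 go.py 439 10 150 -125
```

```text
clock: 4.97
eef_pos: [462.3, -382.9, 26.4]
eef_rot: [-1.572, 0.0, -2.181]
wrist_force: [-0.6, -0.1, 1.0]
finger_gap: 70.1
shift [-1.2, 0.4, -0.3] rot [0.06, 0.06, -0.01] | pos [462.3, -382.9, 26.4] [-90.1, 0.0, -124.9] t 4.97 gap 70.1 F [-0.6, -0.1, 1.0] q [-0.75, 0.64, 1.53, 0.0, 0.97, -0.14]
clock: 5.63
eef_pos: [462.4, -383.4, 27.2]
eef_rot: [-1.57, -0.0, -2.182]
wrist_force: [-1.2, 0.9, 4.9]
finger_gap: 32.8
shift [-308.7, -122.9, -244.9] rot [-0.02, -0.02, 0.0] | pos [462.4, -383.4, 27.2] [-90.0, -0.0, -125.0] t 5.63 gap 32.8 F [-1.2, 0.9, 4.9] q [-0.75, 0.64, 1.53, -0.0, 0.97, -0.14]
```

```bash
python3 -m jog '[0,-20,0,0,0,0,0,-60,0,0,0,0,-15,-100,-12,0,0,0,-40,-125,-32,0,0,0,-70,-135,-55,0,0,0,-102,-135,-81,0,0,0,-134,-135,-106,0,0,0,-166,-135,-132,0,0,0,-198,-135,-157,0,0,0,-225,-135,-180,0,0,0]'; python3 go.py 439 10 160 -125
python3 -m jog '[0,0,0,0,0,0]'; python3 - <<'E'
from h import *
c=manip.camera('wrist');save(c,'w3');print(manip.read_state()['eef_pos'],manip.read_state()['finger_gap'])
print(locate(c,'small_beaker'),locate(c,'left_vial'))
for r in manip.tip_of('beaker_mouth',c): print('mouth',r['score'],r['xy'],atz(c,r['xy'],61))
for r in manip.tip_of('small_beaker',c): print('base',r['score'],r['xy'],atz(c,r['xy'],0))
E
```

```text
clock: 6.47
eef_pos: [443.5, -93.6, 161.9]
eef_rot: [-1.571, 0.0, -2.182]
wrist_force: [0.7, 1.1, -0.9]
finger_gap: 32.7
shift [-82.3, 1.9, -63.1] rot [-0.02, -0.01, -0.01] | pos [443.5, -93.6, 161.9] [-90.0, 0.0, -125.0] t 6.47 gap 32.7 F [0.7, 1.1, -0.9] q [-0.29, 0.16, 1.86, 0.0, 1.12, 0.32]
clock: 6.55
eef_pos: [443.4, -91.3, 161.9]
eef_rot: [-1.571, 0.001, -2.178]
wrist_force: [-1.1, -0.2, 0.8]
finger_gap: 32.7
[443.93443099 -93.52992283 162.12653843] 32.9074096590955
[(0.75, [222.6, 132.5], [436.6, 9.8], 5532, 6232)] []
mouth 0.85 [221.2, 134.8] [436.28530137   8.46356941  61.        ]
base 0.79 [241.9, 138.8] [437.68025928   6.59934746   0.        ]
```

View pics/w3.png

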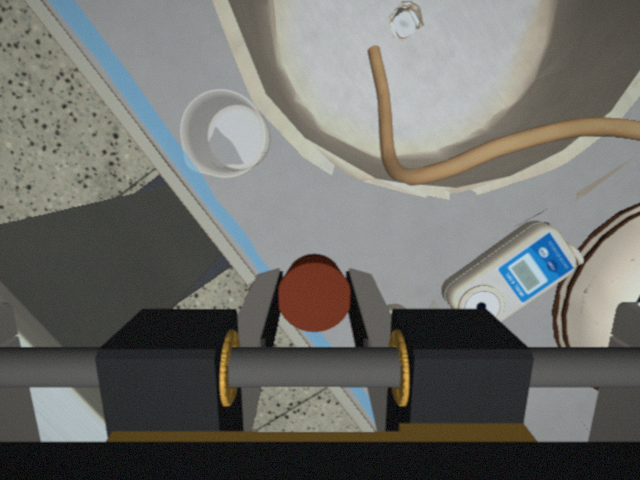

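```bash
python3 - <<'E'
from h import *
Z0['stopper']=137
s=manip.read_state();c=manip.camera('wrist');l=locate(c,'stopper');print(l,s['eef_pos'])
ts=[manip.read_state()['eef_pos'] for _ in range(3)];print(ts)
d=np.array(l[0][2])-s['eef_pos'][:2];print(d)
E
python3 go.py 436.7 9 110 -125
```

```text
[(0.88, [313.2, 293.8], [445.4, -95.1], 4434, 4711)] [444.18921781 -96.73434857 161.79973282]
[array([444.08249863, -96.75675174, 161.67932908]), array([444.08249863, -96.75675174, 161.67932908]), array([444.08249863, -96.75675174, 161.67932908])]
[1.21078219 1.63434857]
shift [-82.3, 51.7, -66.9] rot [0.01, -0.11, 0.01] | pos [444.1, -96.8, 161.7] [-90.0, -0.0, -125.1] t 6.9 gap 32.8 F [-0.2, -0.0, 0.5] q [-0.3, 0.16, 1.86, -0.0, 1.13, 0.32]
```

```bash
python3 -m jog '[-28,5,-23,0,0,0,-56,10,-46,0,0,0,-76,25,-63,0,0,0,-80.5,45,-67,0,0,0,-80.5,45,-67,0,0,0,-80.5,45,-67,0,0,0]'; python3 - <<'E'
from h import *
s=manip.read_state();print(s['eef_pos'])
Z0['stopper']=s['eef_pos'][2]-25
c=manip.camera('wrist');save(c,'w4');print(locate(c,'stopper'),locate(c,'small_beaker'))
c=manip.camera('top');im=c['img'][220:310,270:380];cv2.imwrite('pics/t4.png',cv2.resize(im[:,:,::-1],None,fx=5,fy=5,interpolation=cv2.INTER_CUBIC));print(locate(c,'stopper'))
c=manip.camera('scene');im=c['img'][180:290,250:360];cv2.imwrite('pics/s4.png',cv2.resize(im[:,:,::-1],None,fx=5,fy=5,interpolation=cv2.INTER_CUBIC));print(locate(c,'stopper'))
E
```

```text
clock: 7.4
eef_pos: [435.3, 8.1, 116.6]
eef_rot: [-1.572, -0.001, -2.182]
wrist_force: [0.5, -0.8, 0.8]
finger_gap: 32.3
[435.25506752   8.09951431 116.62164636]
[(0.71, [313.4, 293.7], [435.7, 6.4], 4378, 4691)] [(0.75, [318.7, 238.8], [445.9, 11.8], 3496, 7330)]
[(0.49, [426.8, 210.3], [545.7, -202.1], 1137, 232)]
[(0.69, [304.5, 233.1], [439.5, 10.5], 177, 198)]
```

View pics/w4.png

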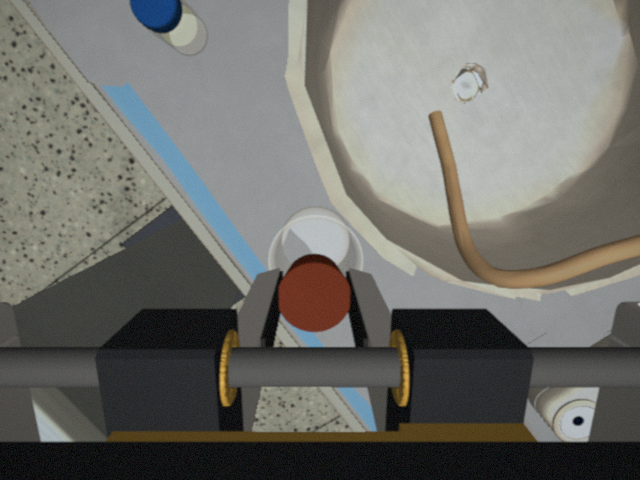

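View pics/s4.png

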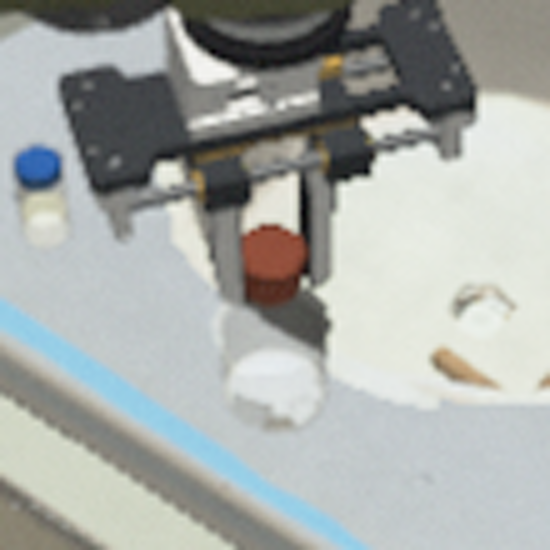

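```bash
python3 - <<'E'
from h import *
s=manip.read_state();c=manip.camera('wrist');im=c['img'].copy();a=np.linspace(0,6.283,90)
for (x,y),col in (((436.7,9),(255,0,0)),((435.7,6.4),(0,255,0))):
    for h,r in ((61,29),(0,26)):
        for u in a:
            p=proj(c,[x+r*np.cos(u),y+r*np.sin(u),h]);cv2.circle(im,tuple(int(v) for v in np.round(p)),0,col,-1)
cv2.imwrite('pics/w5.png',cv2.resize(im[180:380,200:430,::-1],None,fx=3,fy=3,interpolation=cv2.INTER_NEAREST))
E
```

```text
(no output)
```

View pics/w5.png

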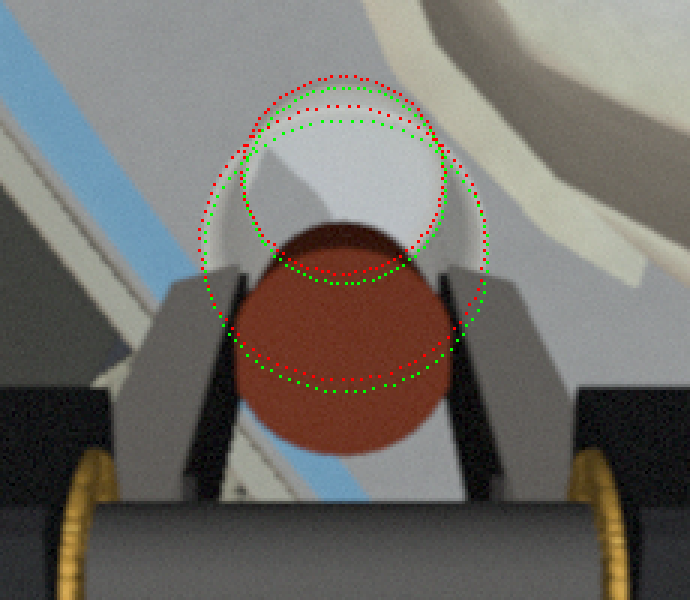

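The projected rims at both estimates bracket the real rim, so the error is at most about 1.5 mm. I lower and release.

```bash
python3 -m jog '[-1,8,0,0,0,0,-1,18,0,0,0,0,-1,24,0,0,0,0,-1,24,0,0,0,0,-1,24,0,0,0,0,-1,24,0,0,0,0]'; python3 -m jog '[0,0,0,0,0,0,0,0,0,0,0,0,0,0,0,0,0,0,0,0,0,0,0,0,0,0,0,0,0,0,0,0,0,0,0,0]' 70;  python3 - <<'E'
from h import *
c=manip.camera('wrist');save(c,'w6')
c=manip.camera('scene');im=c['img'][180:290,250:360];cv2.imwrite('pics/s6.png',cv2.resize(im[:,:,::-1],None,fx=5,fy=5,interpolation=cv2.INTER_CUBIC))
E
```

```text
clock: 8.3
eef_pos: [436.0, 9.4, 92.8]
eef_rot: [-1.571, -0.0, -2.182]
wrist_force: [0.6, -0.1, -0.0]
finger_gap: 32.6
clock: 8.8
eef_pos: [436.0, 9.4, 92.9]
eef_rot: [-1.571, 0.0, -2.182]
wrist_force: [-0.5, -0.1, 0.4]
finger_gap: 68.3
```

View pics/w6.png

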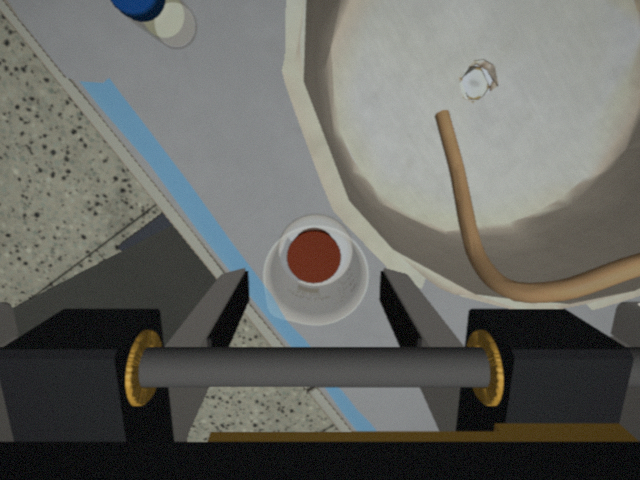

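View pics/s6.png

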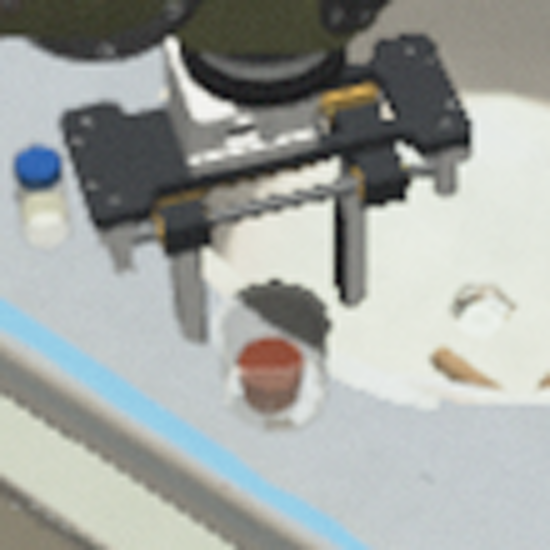

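The stopper sits upright inside the beaker, red at (314,256) within the rim centred at (316,270). Now for the cap.

```bash
python3 - <<'E'
from h import *
c=manip.camera('wrist');print(atz(c,(316,270),61))
E
python3 go.py 456.5 -207 120 -125
```

```text
[439.71208946  12.15030596  61.        ]
shift [165.5, -27.1, 141.0] rot [-0.0, -0.02, -0.0] | pos [436.0, 9.4, 92.9] [-90.0, 0.0, -125.0] t 8.95 gap 69.7 F [-0.5, -0.4, -0.1] q [-0.06, 0.22, 1.97, 0.0, 0.95, 0.55]
```

```bash
python3 -m jog '[0,-30,0,0,0,0,25,-45,22,0,0,0,56,-45,48,0,0,0,88,-45,75,0,0,0,120,-40,102,0,0,0,148,-30,126,0,0,0,165.5,-27,141,0,0,0,165.5,-27,141,0,0,0,165.5,-27,141,0,0,0]' 50;python3 - <<'E'
from h import *
c=manip.camera('wrist');save(c,'w7')
print(locate(c,'screw_cap'),locate(c,'right_vial'))
E
python3 go.py 456.5 -207 26 -125
```

```text
clock: 9.7
eef_pos: [456.1, -207.8, 119.4]
eef_rot: [-1.572, -0.0, -2.184]
wrist_force: [-0.3, 0.2, 0.5]
finger_gap: 50.3
[(0.79, [310.2, 238.3], [456.0, -203.4], 1291, 1386)] []
shift [0.7, 94.0, 0.5] rot [-0.0, 0.03, -0.01] | pos [456.5, -206.1, 120.0] [-90.0, 0.0, -125.0] t 9.85 gap 49.9 F [-0.3, -0.5, -0.7] q [-0.5, 0.31, 1.77, 0.0, 1.06, 0.11]
```

View pics/w7.png

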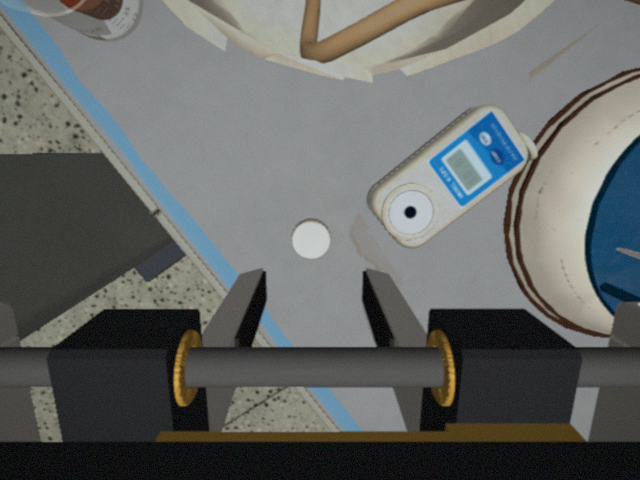

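The cap is at (310,238), slightly left of the finger midline at (314). I correct for it while descending.

```bash
python3 -m jog '[-1,25,-1,0,0,0,-2,48,-2.3,0,0,0,-2,55,-2.3,0,0,0,-2,55,-2.3,0,0,0]';python3 - <<'E'
from h import *
c=manip.camera('wrist');save(c,'w8');print(manip.read_state()['eef_pos'])
print(locate(c,'screw_cap'))
E
python3 go.py 455.7 -204.5 26 -125
```

```text
clock: 10.18
eef_pos: [455.2, -203.0, 63.8]
eef_rot: [-1.574, -0.0, -2.181]
wrist_force: [-0.2, 0.1, -0.6]
finger_gap: 50.2
[ 455.83442628 -203.46432419   65.080732  ]
[(0.87, [315.6, 265.4], [456.1, -203.6], 1973, 2184)]
shift [0.8, 39.8, -0.1] rot [-0.05, 0.02, -0.01] | pos [456.2, -203.9, 65.8] [-90.0, 0.0, -125.0] t 10.28 gap 50.0 F [0.6, 0.2, 0.2] q [-0.49, 0.39, 1.81, -0.0, 0.93, 0.12]
```

View pics/w8.png

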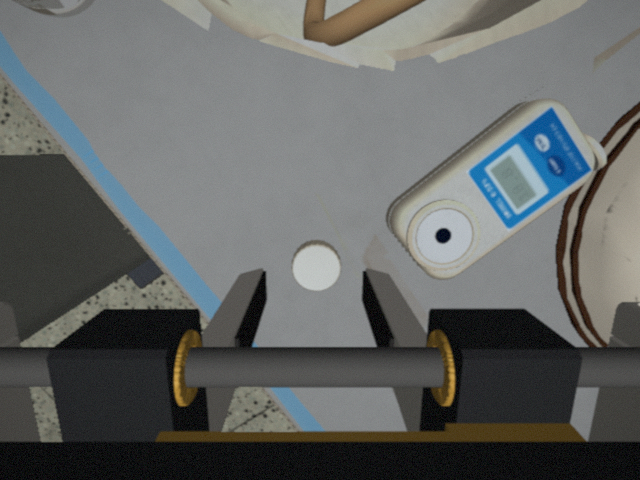

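The cap at (316,265) is now centred. I descend 39 mm and grip.

```bash
python3 -m jog '[0,20,0,0,0,0,0,33,0,0,0,0,0,39,0,0,0,0,0,39,0,0,0,0]'; python3 -m jog '[0,0,0,0,0,0,0,0,0,0,0,0,0,0,0,0,0,0,0,0,0,0,0,0,0,0,0,0,0,0,0,0,0,0,0,0]' 15 12;  python3 -m jog '[0,-20,0,0,0,0,0,-60,0,0,0,0,0,-95,0,0,0,0,0,-110,0,0,0,0,0,-110,0,0,0,0]'; python3 - <<'E'
from h import *
s=manip.read_state();c=manip.camera('wrist');save(c,'w9');print(s['eef_pos'])
Z0['screw_cap']=s['eef_pos'][2]-24.5
print(locate(c,'screw_cap'))
E
python3 go.py 439 10 138 -125
```

```text
clock: 10.62
eef_pos: [455.7, -204.0, 25.9]
eef_rot: [-1.571, -0.0, -2.182]
wrist_force: [0.4, 0.2, -0.1]
finger_gap: 50.0
clock: 11.12
eef_pos: [456.1, -204.3, 26.6]
eef_rot: [-1.57, 0.0, -2.182]
wrist_force: [-0.9, -0.8, 6.0]
finger_gap: 29.8
clock: 11.53
eef_pos: [457.1, -204.8, 139.7]
eef_rot: [-1.564, 0.001, -2.182]
wrist_force: [0.1, -0.4, 0.9]
finger_gap: 29.8
[ 457.12955049 -204.78919515  139.71944675]
[(0.66, [313.7, 286.8], [457.8, -204.4], 2874, 3188)]
shift [-165.7, -2.4, -136.4] rot [-0.03, -0.02, -0.0] | pos [455.6, -204.0, 135.7] [-90.0, 0.0, -125.0] t 11.63 gap 29.9 F [-0.1, -0.2, -0.2] q [-0.49, 0.29, 1.77, -0.0, 1.09, 0.12]
```

View pics/w9.png

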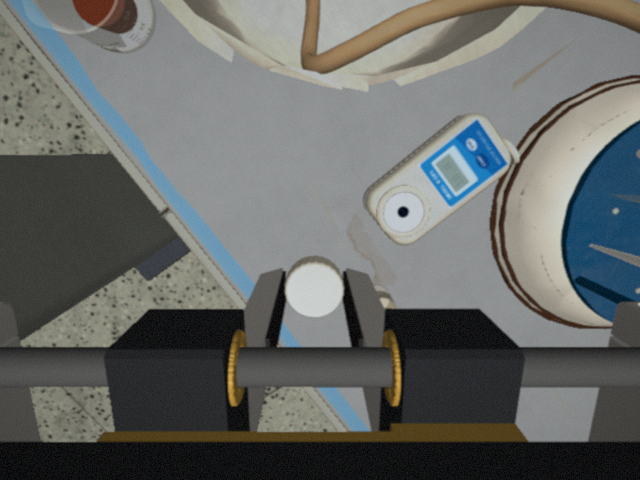

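The cap is held at (314,287). I go over the beaker.

```bash
python3 -m jog '[-30,-5,-25,0,0,0,-62,-5,-51,0,0,0,-94,-5,-77,0,0,0,-126,-5,-103,0,0,0,-150,-5,-124,0,0,0,-165,10,-136,0,0,0,-165,20,-136,0,0,0,-165,20,-136,0,0,0,-165,20,-136,0,0,0]'; python3 - <<'E'
from h import *
s=manip.read_state();c=manip.camera('wrist');save(c,'w10');print(s['eef_pos'])
Z0['screw_cap']=s['eef_pos'][2]-24.5
print(locate(c,'screw_cap'))
im=c['img'].copy();a=np.linspace(0,6.283,90)
for (x,y),col in (((439,11),(255,0,0)),((437,8.5),(0,255,0))):
    for h,r in ((61,29),(0,26)):
        for u in a:
            p=proj(c,[x+r*np.cos(u),y+r*np.sin(u),h]);cv2.circle(im,tuple(int(v) for v in np.round(p)),0,col,-1)
cv2.imwrite('pics/w10.png',cv2.resize(im[180:380,200:430,::-1],None,fx=3,fy=3,interpolation=cv2.INTER_NEAREST))
E
```

```text
clock: 12.38
eef_pos: [438.5, 8.7, 114.7]
eef_rot: [-1.573, -0.002, -2.182]
wrist_force: [0.6, -0.2, -0.7]
finger_gap: 29.4
[438.47785469   8.69570856 114.71895272]
[(0.65, [313.4, 286.6], [439.0, 9.4], 2807, 3189), (0.52, [313.5, 241.0], [452.8, 28.8], 2460, 3280)]
```

View pics/w10.png

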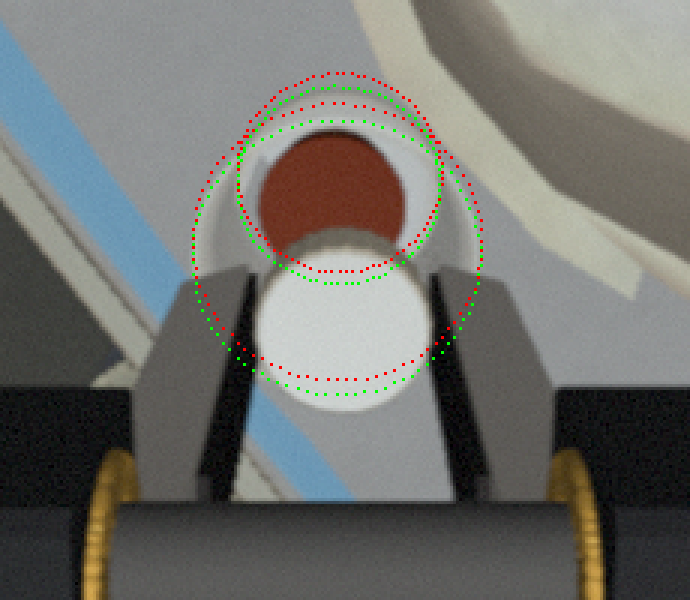

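```bash
python3 -m jog '[1,10,-0.5,0,0,0,1,20,-0.5,0,0,0,1,22,-0.5,0,0,0,1,22,-0.5,0,0,0,1,22,-0.5,0,0,0]'; python3 -m jog '[0,0,0,0,0,0,0,0,0,0,0,0,0,0,0,0,0,0,0,0,0,0,0,0,0,0,0,0,0,0,0,0,0,0,0,0]' 80;  python3 - <<'E'
from h import *
c=manip.camera('wrist');save(c,'w11')
c=manip.camera('scene');im=c['img'][180:290,250:360];cv2.imwrite('pics/s11.png',cv2.resize(im[:,:,::-1],None,fx=5,fy=5,interpolation=cv2.INTER_CUBIC))
E
```

```text
clock: 12.9
eef_pos: [438.0, 8.4, 93.7]
eef_rot: [-1.571, -0.0, -2.182]
wrist_force: [-0.1, 0.3, 0.2]
finger_gap: 29.4
clock: 13.4
eef_pos: [438.1, 8.6, 93.9]
eef_rot: [-1.571, 0.0, -2.182]
wrist_force: [-1.3, 0.4, -0.0]
finger_gap: 66.2
```

View pics/w11.png

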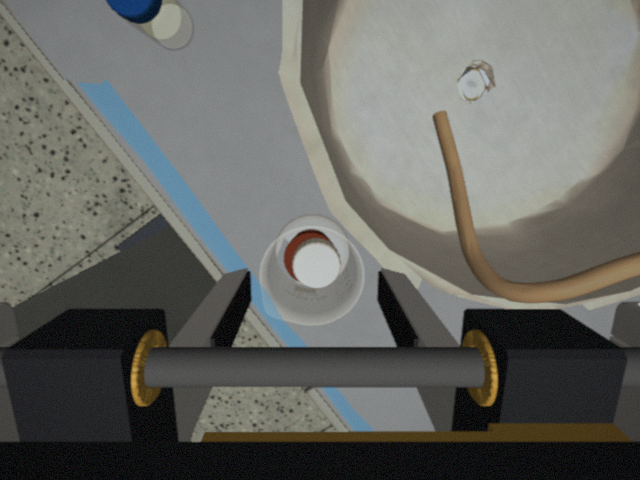

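View pics/s11.png

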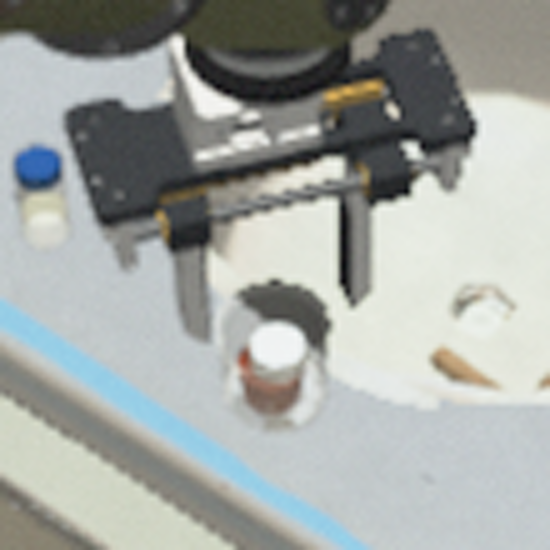

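Both closures are inside, with the cap flat on the stopper. I turn the jaws to the y direction, away from the sink rim, and check the centring.

```bash
python3 -m jog '[0,-10,0,0,7,0,0,-20,0,0,14,0,0,-30,0,0,21,0,0,-30,0,0,28,0,0,-30,0,0,35,0,0,-30,0,0,42,0,0,-30,0,0,49,0,0,-30,0,0,55,0,0,-30,0,0,55,0,0,-30,0,0,55,0]' 86;  python3 - <<'E'
from h import *
c=manip.camera('wrist');print(manip.read_state()['eef_pos'])
print(locate(c,'small_beaker'))
for r in manip.tip_of('beaker_mouth',c): print('mouth',r['score'],r['xy'],atz(c,r['xy'],61))
for r in manip.tip_of('small_beaker',c): print('base',r['score'],r['xy'],atz(c,r['xy'],0))
im=c['img'].copy();a=np.linspace(0,6.283,90)
for (x,y),col in (((439,11),(255,0,0)),((437,8.5),(0,255,0))):
    for h,r in ((61,29),(0,26)):
        for u in a:
            p=proj(c,[x+r*np.cos(u),y+r*np.sin(u),h]);cv2.circle(im,tuple(int(v) for v in np.round(p)),0,col,-1)
cv2.imwrite('pics/w12.png',im[:,:,::-1])
E
python3 go.py 437.5 9 30 180
```

```text
clock: 14.33
eef_pos: [438.0, 8.6, 123.8]
eef_rot: [-1.571, -0.0, -3.139]
wrist_force: [-0.8, -0.5, -0.6]
finger_gap: 86.1
[438.05981911   8.57786426 123.85629166]
[(0.64, [312.4, 263.1], [433.8, 8.7], 5028, 6890), (0.37, [73.6, 235.5], [449.9, 167.9], 3085, 9766)]
mouth 0.97 [309.5, 265.1] [436.00215823  10.40924629  61.        ]
base 0.74 [309.9, 267.3] [414.58078624  10.83965519   0.        ]
shift [0.6, 93.8, -0.4] rot [-0.0, 0.11, -0.0] | pos [438.1, 8.6, 123.8] [-90.0, 0.0, -179.9] t 14.53 gap 85.9 F [0.1, -0.4, 1.0] q [-0.06, 0.18, 1.94, -0.0, 1.03, 1.5]
```

View pics/w12.png

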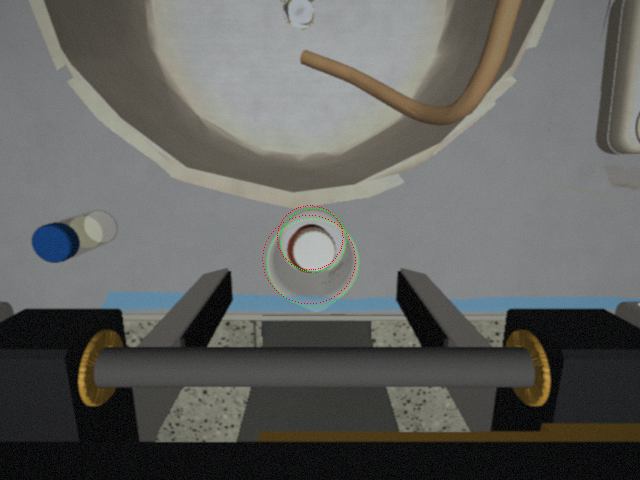

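The overlay fits the rim at (311,262), the spout faces −x clear of the pads, and the left vial at (55,243) is clear. I descend around the beaker and grip.

```bash
python3 -m jog '[0,20,-1,0,0,0,0.5,45,-1,0,0,0,0.5,67,-1,0,0,0,0.5,83,-1,0,0,0,0.5,92,-1,0,0,0,0.5,94,-1,0,0,0,0.5,94,-1,0,0,0]'; python3 -m jog '[0,0,0,0,0,0,0,0,0,0,0,0,0,0,0,0,0,0,0,0,0,0,0,0,0,0,0,0,0,0,0,0,0,0,0,0,0,0,0,0,0,0]' 40 15; python3 -m jog '[0,0,0,0,0,0,0,0,0,0,0,0,0,0,0,0,0,0]'; python3 - <<'E'
from h import *
c=manip.camera('wrist');save(c,'w13')
E
```

```text
clock: 15.12
eef_pos: [437.6, 9.6, 29.8]
eef_rot: [-1.571, -0.001, -3.141]
wrist_force: [0.4, 0.2, 1.5]
finger_gap: 85.9
clock: 15.7
eef_pos: [437.8, 9.6, 30.2]
eef_rot: [-1.571, 0.001, 3.141]
wrist_force: [-1.0, -0.6, 4.8]
finger_gap: 58.4
clock: 15.95
eef_pos: [437.8, 9.5, 30.3]
eef_rot: [-1.571, 0.001, 3.141]
wrist_force: [-1.1, 0.2, 6.7]
finger_gap: 58.7
```

View pics/w13.png

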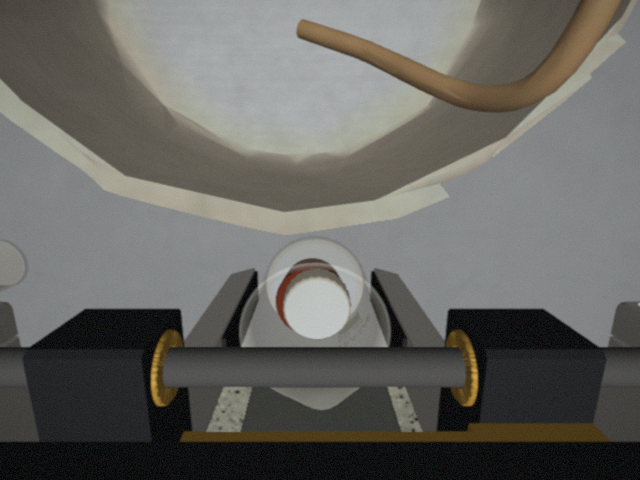

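The gap of 58.4 mm means the fingers bear on the flared rim above the pads. I re-grip higher so the pads themselves hold the rim.

```bash
python3 -m jog '[0,0,0,0,0,0,0,0,0,0,0,0,0,0,0,0,0,0,0,-8,0,0,0,0,0,-18,0,0,0,0,0,-26,0,0,0,0,0,-26,0,0,0,0]' 72 15; python3 -m jog '[0,0,0,0,0,0,0,0,0,0,0,0,0,0,0,0,0,0,0,0,0,0,0,0,0,0,0,0,0,0,0,0,0,0,0,0]' 40 18; python3 -m jog '[0,0,0,0,0,0,0,0,0,0,0,0,0,-2,0,0,0,0,0,-4,0,0,0,0,0,-6,0,0,0,0,0,-10,0,0,0,0,0,-15,0,0,0,0,0,-20,0,0,0,0,0,-20,0,0,0,0]'; python3 - <<'E'
from h import *
c=manip.camera('wrist');save(c,'w14')
c=manip.camera('scene');im=c['img'][180:290,250:360];cv2.imwrite('pics/s14.png',cv2.resize(im[:,:,::-1],None,fx=5,fy=5,interpolation=cv2.INTER_CUBIC))
E
```

```text
clock: 16.58
eef_pos: [438.5, 9.5, 57.9]
eef_rot: [-1.571, 0.003, 3.141]
wrist_force: [0.2, -1.3, 0.2]
finger_gap: 71.8
clock: 17.08
eef_pos: [437.5, 9.5, 55.7]
eef_rot: [-1.571, -0.0, 3.141]
wrist_force: [-1.3, 0.2, 2.3]
finger_gap: 58.4
clock: 17.83
eef_pos: [438.1, 9.5, 77.0]
eef_rot: [-1.571, 0.002, 3.141]
wrist_force: [0.3, 0.7, -0.6]
finger_gap: 58.6
```

View pics/w14.png

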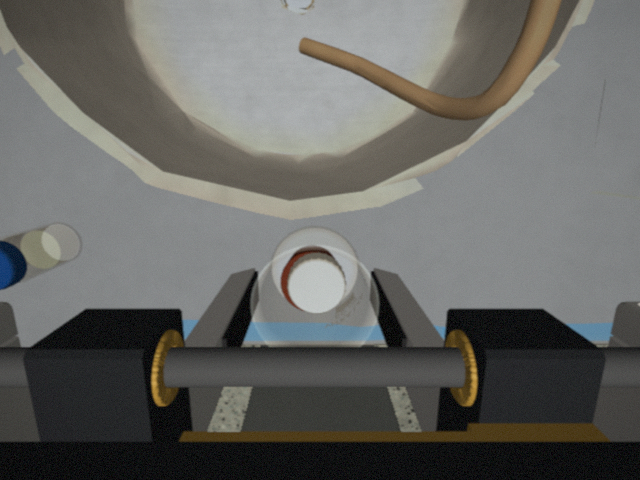

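View pics/s14.png

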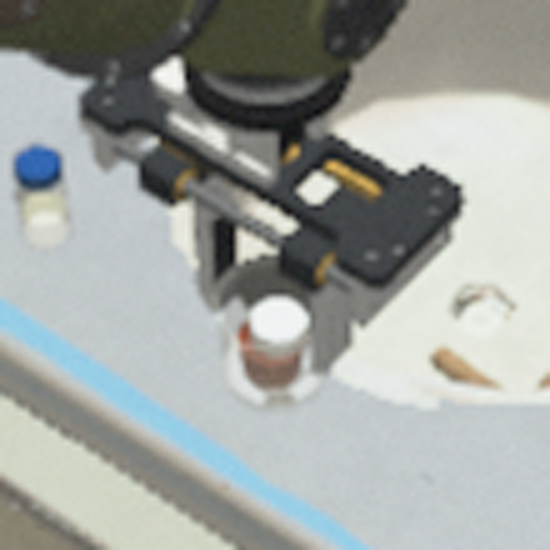

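The beaker is off the worktop by about 20 mm, upright and held. I raise it well above the vial and the bath rim.

```bash
python3 -m jog '[0,-4,0,0,0,0,0,-12,0,0,0,0,0,-24,0,0,0,0,0,-38,0,0,0,0,0,-54,0,0,0,0,0,-70,0,0,0,0,0,-85,0,0,0,0,0,-97,0,0,0,0,0,-105,0,0,0,0,0,-108,0,0,0,0]'; python3 go.py 542.5 384 184 180
```

```text
clock: 18.77
eef_pos: [437.9, 9.6, 185.3]
eef_rot: [-1.571, 0.002, 3.141]
wrist_force: [-0.4, -0.0, 0.1]
finger_gap: 58.6
shift [-104.5, 1.4, -374.5] rot [-0.01, -0.02, -0.1] | pos [437.9, 9.6, 185.3] [-90.0, 0.1, 180.0] t 18.77 gap 58.6 F [-0.4, -0.0, 0.1] q [-0.06, 0.09, 1.87, -0.0, 1.17, 1.51]
```

```bash
python3 -m jog '[-1,0,-4,0,0,0,-3,0,-12,0,0,0,-7,0,-24,0,0,0,-11,0,-40,0,0,0,-16,0,-58,0,0,0,-21,0,-76,0,0,0,-26,0,-94,0,0,0,-31,0,-112,0,0,0,-36,0,-130,0,0,0,-41,0,-148,0,0,0]'; python3 go.py 542.5 384 184 180
```

```text
clock: 19.6
eef_pos: [478.4, 159.2, 182.8]
eef_rot: [-1.57, -0.002, 3.142]
wrist_force: [0.1, -0.1, -1.0]
finger_gap: 58.7
shift [-64.1, -1.3, -224.8] rot [-0.02, -0.0, 0.09] | pos [478.4, 159.2, 182.8] [-90.0, -0.1, 180.0] t 19.6 gap 58.7 F [0.1, -0.1, -1.0] q [0.25, 0.24, 1.7, 0.0, 1.2, 1.82]
```

```bash
python3 -m jog '[-5,0,-18,0,0,0,-10,0,-36,0,0,0,-15,0,-54,0,0,0,-20,0,-72,0,0,0,-26,0,-91,0,0,0,-31,0,-110,0,0,0,-36,0,-129,0,0,0,-41,0,-147,0,0,0,-47,0,-164,0,0,0,-52,0,-180,0,0,0]'; python3 -m jog '[-4,0,-15,0,0,0,-7,0,-27,0,0,0,-10,0,-36,0,0,0,-11,0,-42,0,0,0,-12,0,-45,0,0,0,-12,0,-45,0,0,0,-12,0,-45,0,0,0]'; python3 go.py 542.5 384 100 180;  python3 - <<'E'
from h import *
c=manip.camera('wrist');save(c,'w15')
c=manip.camera('scene');save(c,'s15')
c=manip.camera('top');save(c,'t15')
E
```

```text
clock: 20.43
eef_pos: [530.2, 339.3, 182.4]
eef_rot: [-1.57, -0.002, -3.141]
wrist_force: [-0.0, -0.6, -0.9]
finger_gap: 58.7
clock: 21.02
eef_pos: [542.5, 382.4, 183.4]
eef_rot: [-1.57, -0.001, 3.141]
wrist_force: [0.5, 0.5, -0.5]
finger_gap: 58.3
shift [-0.1, 83.4, -1.6] rot [-0.02, -0.02, 0.03] | pos [542.5, 382.4, 183.4] [-90.0, -0.0, 180.0] t 21.02 gap 58.3 F [0.5, 0.5, -0.5] q [0.56, 0.59, 1.21, -0.0, 1.34, 2.13]
```

View pics/w15.png

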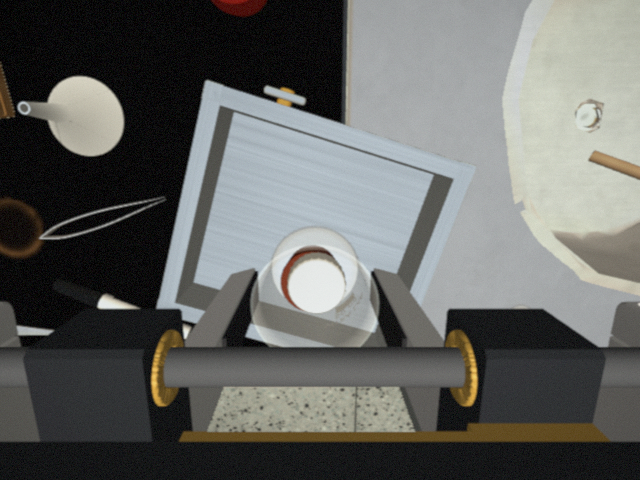

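View pics/s15.png

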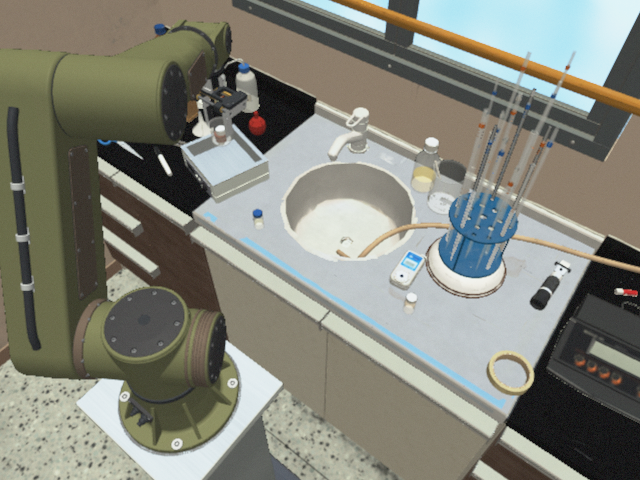

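```bash
python3 - <<'E'
from h import *
c=manip.camera('wrist')
a=atz(c,(207,82),80);b=atz(c,(475,165),80);print(a,b)
# far side along bath +x; edge direction a-b is +y of bath
v=(a-b)[:2];v/=np.linalg.norm(v);n=np.array([v[1],-v[0]])
print((a+b)[:2]/2-87*n,np.linalg.norm(a-b))
for r in manip.tip_of('tank_floor',c): print(r['score'],atz(c,r['xy'],35))
E
python3 -m jog '[0,4,0,0,0,0,0,13,0,0,0,0,0,25,0,0,0,0,0,38,0,0,0,0,0,50,0,0,0,0,0,61,0,0,0,0,0,70,0,0,0,0,0,77,0,0,0,0,0,82,0,0,0,0,0,84,0,0,0,0]'; python3 go.py 542.5 384 91 180
```

```text
[655.19211607 452.16731715  80.        ] [600.7685472  268.29435371  80.        ]
[544.55781702 384.92261656] 191.7581589766153
0.71 [548.78145679 385.24994847  35.        ]
clock: 22.1
eef_pos: [542.5, 382.5, 99.0]
eef_rot: [-1.57, -0.001, 3.141]
wrist_force: [-0.1, 0.3, -1.0]
finger_gap: 58.3
shift [0.0, 8.0, -1.6] rot [-0.02, -0.02, 0.04] | pos [542.5, 382.5, 99.0] [-90.0, -0.0, 180.0] t 22.1 gap 58.3 F [-0.1, 0.3, -1.0] q [0.56, 0.67, 1.29, 0.0, 1.19, 2.13]
```

Bath centre confirmed to within about 3 mm. I lower slowly until it touches.

```bash
python3 -m jog '[0,1.5,0,0,0,0,0,3,0,0,0,0,0,4.5,0,0,0,0,0,5.5,0,0,0,0,0,6,0,0,0,0,0,6,0,0,0,0]'; python3 -m jog '[0,0.5,0,0,0,0,0,1,0,0,0,0,0,1.5,0,0,0,0,0,1.5,0,0,0,0]'; python3 -m jog '[0,0.5,0,0,0,0,0,1,0,0,0,0,0,1,0,0,0,0]'
```

```text
clock: 22.6
eef_pos: [542.7, 382.6, 93.9]
eef_rot: [-1.571, 0.0, 3.141]
wrist_force: [1.0, 0.6, -1.0]
finger_gap: 58.2
clock: 22.93
eef_pos: [542.6, 382.5, 92.2]
eef_rot: [-1.571, -0.0, 3.141]
wrist_force: [0.4, 0.8, -1.5]
finger_gap: 58.2
clock: 23.18
eef_pos: [542.7, 382.5, 91.2]
eef_rot: [-1.571, -0.0, 3.141]
wrist_force: [0.3, -0.7, -2.0]
finger_gap: 58.3
```

```bash
python3 -m jog '[0,0.5,0,0,0,0,0,1,0,0,0,0,0,1,0,0,0,0]'; python3 -m jog '[0,0.5,0,0,0,0,0,1,0,0,0,0,0,1,0,0,0,0]'; python3 - <<'E'
from h import *
c=manip.camera('wrist');save(c,'w16')
c=manip.camera('scene');im=c['img'][90:200,170:280];cv2.imwrite('pics/s16.png',cv2.resize(im[:,:,::-1],None,fx=5,fy=5,interpolation=cv2.INTER_CUBIC))
E
```

```text
clock: 23.43
eef_pos: [542.8, 382.6, 90.8]
eef_rot: [-1.571, 0.0, 3.141]
wrist_force: [-1.1, -2.0, 3.4]
finger_gap: 58.1
clock: 23.68
eef_pos: [542.9, 382.6, 90.7]
eef_rot: [-1.571, 0.001, 3.141]
wrist_force: [-4.9, -4.2, 11.2]
finger_gap: 58.7
```

View pics/w16.png

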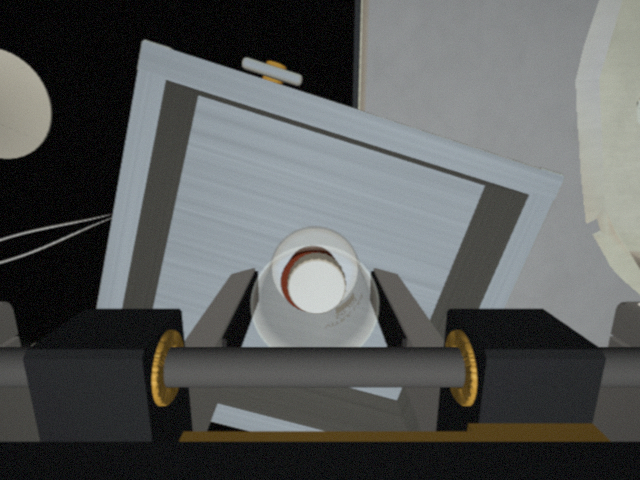

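View pics/s16.png

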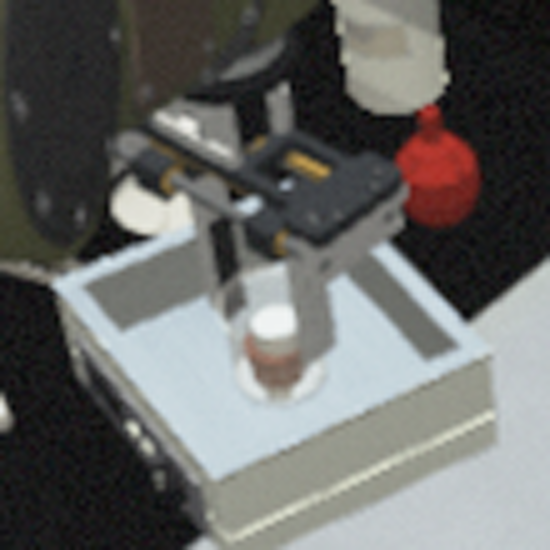

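Contact came at TCP z ≈ 91, as predicted for the floor (force 11 N). I back off 1 mm, open and rise.

```bash
python3 -m jog '[0,-1,0,0,0,0,0,-1,0,0,0,0]'; python3 -m jog '[0,0,0,0,0,0,0,0,0,0,0,0,0,0,0,0,0,0,0,0,0,0,0,0,0,0,0,0,0,0]' 76; python3 -m jog '[0,-8,0,0,0,0,0,-22,0,0,0,0,0,-45,0,0,0,0,0,-75,0,0,0,0,0,-105,0,0,0,0,0,-130,0,0,0,0,0,-140,0,0,0,0,0,-140,0,0,0,0]'; python3 - <<'E'
from h import *
c=manip.camera('wrist');save(c,'w17')
Z0['small_beaker']=35;print(locate(c,'small_beaker'))
for r in manip.tip_of('beaker_mouth',c): print('mouth',r['score'],atz(c,r['xy'],96))
c=manip.camera('scene');im=c['img'][90:200,170:280];cv2.imwrite('pics/s17.png',cv2.resize(im[:,:,::-1],None,fx=5,fy=5,interpolation=cv2.INTER_CUBIC))
print(locate(c,'small_beaker'))
for t in ('right_vial','left_vial'):print(t,locate(c,t))
print([np.round(atz(c,r['xy'],2)) for r in manip.tip_of('refractometer',c)])
E
```

```text
clock: 23.95
eef_pos: [542.9, 382.6, 90.8]
eef_rot: [-1.571, 0.001, 3.141]
wrist_force: [-1.7, -1.1, 3.9]
finger_gap: 58.3
clock: 24.37
eef_pos: [542.6, 382.5, 90.1]
eef_rot: [-1.571, -0.0, 3.141]
wrist_force: [-0.7, -0.3, -0.2]
finger_gap: 75.7
clock: 25.03
eef_pos: [543.2, 382.9, 233.2]
eef_rot: [-1.573, 0.004, 3.141]
wrist_force: [-0.2, -0.2, 0.3]
finger_gap: 75.9
[(0.91, [314.9, 237.4], [539.7, 381.5], 2904, 3935)]
mouth 0.66 [542.01080803 382.82677546  96.        ]
[(0.69, [224.6, 156.6], [543.6, 382.8], 493, 517)]
right_vial [(0.74, [410.0, 303.7], [470.7, -281.2], 207, 229)]
left_vial [(0.56, [258.7, 219.4], [451.3, 174.2], 165, 193)]
[array([ 561., -223.,    2.]), array([551., 392.,   2.])]
```

View pics/w17.png

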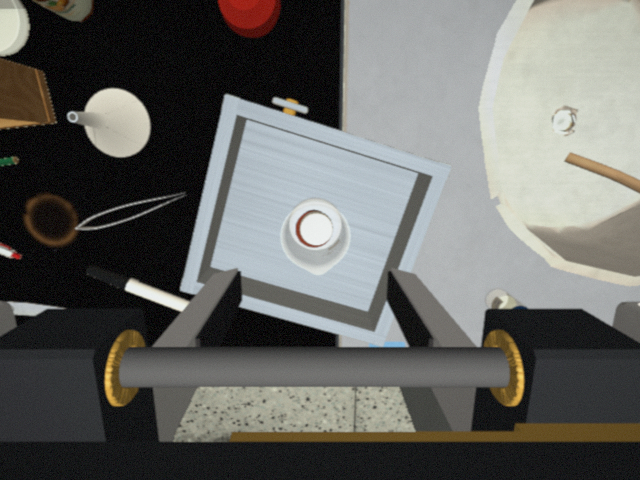

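View pics/s17.png

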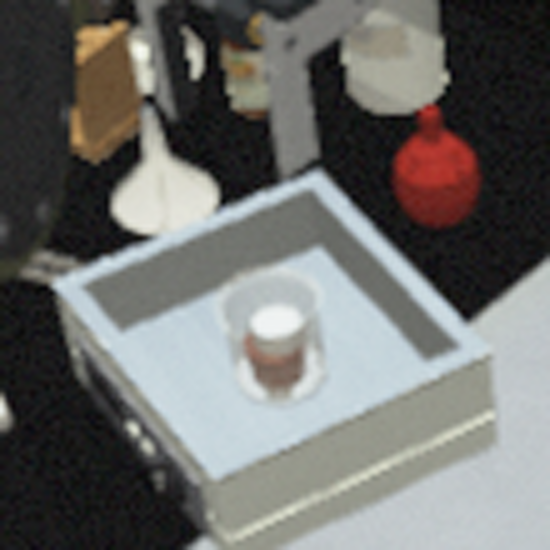

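The beaker stands upright in the middle of the tank with both closures inside, and the gripper is clear. I hand in.

```bash
python3 -m jog '[0,0,0,0,0,0,0,0,0,0,0,0,0,0,0,0,0,0]'; python3 -c "
from cell import manip
print(manip.sign_off())"
```

```text
clock: 25.68
eef_pos: [542.7, 382.5, 230.2]
eef_rot: [-1.571, -0.0, 3.141]
wrist_force: [-1.2, -0.0, -0.1]
finger_gap: 76.2
the job is handed in; nothing more can be done
None
```

The stopper and then the screw cap were dropped from just above the rim into the small beaker where it stood. The loaded beaker was then carried upright to the bath, set down on the tank floor and released, and I handed the job in at about 26 s. The sign-off reports no verdict, so the result rests on my own checks.

**Last checks**
- **Beaker:** it stands upright at about (542, 383), within about 3 mm of my measured tank centre. The set-down made contact at the expected floor height, and the highest force I read there was about 13 N.
- **Closures:** both are visible inside the beaker, the cap lying flat on the stopper.
- **Bystanders:** the vials are within 3 mm of where they were first measured, and the refractometer within about 8 mm, which I put down to the network's scatter because nothing came near it.
- **Gripper:** open and about 140 mm above where it let go.

**What disagreed**
- The first grip on the beaker closed at 58 mm, on the flared rim instead of the 52 mm body, so I re-gripped higher with the pads on the rim.
- The network's tank-floor points were 4 to 6 mm off the centre I measured from the rim corners (542, 383). I used the corners.

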